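Make room for the succulent among the pots on the desk

TASK

The succulent in its white pot belongs on the middle cork disc of the dark runner, but the two empty white pots crowd that place. First nudge the empty pots apart, each onto the outer disc on its own side, then slide the planted pot over the desk from its single disc into the gap, so that all three end standing upright with their feet wholly on their discs. Slide the pots, do not lift or tip them, go round the other things on the desk without shifting them, and let go at the end.

Things in the scene. Friction and masses are not known exactly. Their poses are not given: they have to be found in the camera images.
- planted: The pot to slide in: a straight-sided white ceramic pot with a green succulent, outside diameter 80 mm from foot to rim, rim 56 mm high, the plant's low dome (60 mm wide at its foot, narrowing upwards) reaching 80 mm; about 0.5 kg, solid, on felt, slides easily, too wide for a small gripper. At the start it stands on the single disc. Origin: centre of its underside, z up.
- empty_left: Empty open white ceramic pot, straight-sided, outside diameter 80 mm, height 50 mm, wall 4 mm (mouth 72 mm wide inside), floor 6 mm thick; 0.28 kg, on felt, slides easily. The one of the pair farther to the robot's left (+y). Can be pushed from outside, or from within by fingers let down in its mouth. Origin: centre of its underside, z up.
- empty_right: The second empty pot, same shape and size as empty_left, the one farther to the robot's right (-y). At the start it nearly touches the other. Origin: centre of its underside, z up.
- disc_middle (a point): Centre of the middle cork disc of the dark runner (130 by 350 mm, lying across the desk, three cork discs of 104 mm diameter in a row, 105 mm from centre to centre, all flush with the desk: nothing to climb). The planted pot's place. x axis: across the runner, away from the robot; y axis: along the row, to the robot's left.
- disc_left (a point): Centre of the runner's outer disc on the robot's left: the place for empty_left. Same axes.
- disc_right (a point): Centre of the runner's outer disc on the robot's right: the place for empty_right. Same axes.
- disc_home (a point): Centre of the single cork disc, 104 mm in diameter, flush with the desk, on which the planted pot stands at the start, at either side of the desk nearer the robot than the runner. Fixed desk equipment (tray, file, pen cup, 70 to 210 mm high) stands farther out, beyond 0.5 m to left and right of the middle.
- bird: Bystander: white bird figurine on a round wooden base, within 40 mm of its origin all round, 66 mm high. Origin: centre of its underside.
- paperweight: Bystander: domed green glass paperweight, 64 mm in diameter, 42 mm high. Origin: centre of its underside.
- clock: Bystander: small wooden block clock, 36 mm (x) by 70 mm (y), 70 mm high. Origin: centre of its underside.
- stapler: Bystander: stapler lying beyond the runner, 36 mm (x) by 130 mm (y), 39 mm high. Origin: centre of its underside.
- mug: Bystander: blue mug, 76 mm in diameter, 85 mm high, with a handle on its +y side reaching about 75 mm from the axis. Origin: centre of its underside.
- books: Bystander: two books lying one on the other as one piece, 130 mm (x) by 190 mm (y), 48 mm high. Origin: centre of its underside.
- glasses_case: Bystander: brown rounded glasses case lying on the robot's side, 48 mm (x) by 120 mm (y), 48 mm high. Origin: centre of its underside.
Mind the look-alikes: they are no part of the job. Leave any purple look-alike of the empty_left alone. What is shaped like the empty_right but orange is not meant.

How it is judged (in metres and radians):
On the way, in this order (a step that is already met when the one before it is completed fails the run):
1. the two empty pots stand apart, about on their outer discs (within 20 mm), while the planted pot is still outside the row (over 90 mm from the middle disc's centre) (horizontal distance between empty_left and disc_left below 0.02 m and horizontal distance between empty_right and disc_right below 0.02 m and horizontal distance between planted and disc_middle above 0.09 m), for 0.2 s.
2. the planted pot is on the middle disc (centre within 12 mm) (horizontal distance between planted and disc_middle below 0.012 m), for 0.1 s.
At the end, for the whole second after the job is handed in: The planted pot stands on the middle disc, the left empty pot on the left disc and the right one on the right disc, each foot wholly on its disc (centres within 12 mm), upright (within 0.06 rad), on the desk and at rest (horizontal distance between planted and disc_middle below 0.012 m and horizontal distance between empty_left and disc_left below 0.012 m and horizontal distance between empty_right and disc_right below 0.012 m and angle between each of empty_left, empty_right, planted's own z axis and vertical below 0.06 rad and height (world z) of each of empty_left, empty_right, planted below 0.004 m and linear speed of each of empty_left, empty_right, planted below 0.01 m/s); the robot touches nothing.
It fails at once if a pot is lifted (more than 12 mm) off the desk (height (world z) of any of empty_left, empty_right, planted above 0.012 m).
It fails at once if a pot is tipped by more than 0.25 rad (angle between any of empty_left, empty_right, planted's own z axis and vertical above 0.25 rad).
It fails at once if a bystander is shifted by more than 15 mm or knocked over (distance of any of bird, paperweight, clock, stapler, mug, books, glasses_case from where it was at the start of the episode above 0.015 m or angle between any of bird, paperweight, clock, stapler, mug, books, glasses_case's own z axis and vertical above 0.3 rad).
It also fails if it takes over 67 s, if anything falls off the work surface, if the arm or the gripper's body presses on something with over 40 N, if the wrist force passes 120 N, or if a joint passes its speed limit or range.

ROBOT

A 6-joint arm with a two-finger parallel gripper is mounted at the origin on the work surface. World frame = base frame: x ahead of the robot, y to its left, z up, the work surface at z = 0. Lengths are in mm, angles in rad, forces in N, time in s.
With the tool pointing down it reaches from about 350 to 975 mm from the base axis. Payload 7.1 kg.
Tool frame: the origin (TCP) lies midway between the tips of the shut fingers; the grasp point (between the pads) lies 19 mm behind it; z points along the fingers, y is the line along which they close (so a half turn about z gives the same grasp; the last joint's range is limited). The gripper opens to 88 mm and grips with 3 to 60 N. Pads are 20 mm wide; open, the fingers measure 115 mm over their backs; the gripper's body (75 mm by 178 mm) begins 61 mm behind the grasp point.
Start: joints at [-1.308, 0.423, 1.63, -0, 1.089, -0.019], TCP at [173.821, -600.326, 222.675] pointing down, gripper open.
Joint ranges: [-3, 3], [-0.9, 2.11], [0.09, 2.58], [-1.31, 4.45], [0.11, 2.69], [-2.54, 2.54]. Speed limits (rad/s): [2.39, 2.39, 3.01, 3.14, 3.14, 3.14].

INTERFACE

Orientations are given as a rotation vector (axis times angle).
In Python, from workcell import ctrl gives the robot as it stands. The module is installed in compiled form; this text tells all that it offers.
- The arm moves only by the tool servo_tool, never from a script. Its argument "increments" is a list of rows, each a list of 7 numbers: the shift along the world's x, y, z in cm, then the turn, a rotation vector about the world's x, y, z in degrees, then the opening, from -1 (shut) to 1 (fully open). A call has 1 to 20 rows; each row is the pose to reach, as a shift and turn from the pose commanded when the call began; what a row does not reach only later rows make up. A row lasts 1/12 s, in which the tool goes at most 41.7 mm and 7.16 degrees, less where a joint would pass 70% of its speed; a pose out of reach is approached as far as the arm can. A call with a gripper value outside its range is refused whole. The fingers move at their own pace and stop on an object; the grip force is fixed at half the most. Time passes only in rows, so rows that repeat a pose let the fingers close. It gives the time, the measured TCP pose, the force, the opening and the grip force at its end, in the units of the state.
- ctrl.get_obs(): the state, without advancing time (a new reading comes with each control period).
- ctrl.get_image(name): name is "scene" or "top" or "wrist"; returns a dict with "image" (384x512x3 uint8, red, green, blue), "fx", "fy", "cx", "cy" (pixels), "k1" (the pictures are not rectified: a ray, as slopes to the right and down, at radius r is drawn at 1 + k1 r^2 times it, then the intrinsics apply), "extrinsics" (4x4, takes a point from camera to world coordinates); the wrist camera has in their place "tool_from_camera" (4x4, takes a point from camera to tool coordinates, whose origin is the TCP and whose axes are the flange's). Camera axes: x right, y up, looking along -z (the intrinsics and any distortion apply to the point x, -y, -z); pixel columns grow to the right and rows downward; lengths in mm; the calibration is good to about 2 mm. A picture is of the moment at which its call begins: read the wrist's pose just before it. There is no depth.
- ctrl.close_job(): hands the job in; it is judged then, once.
The state is a dict: "t": time; "qpos": joint angles; "qvel": joint speeds; "joint_torque": joint torques, N m; "ee_pos": TCP position; "orientation": TCP orientation; "ft_force": force on the tool from outside, world axes, zero at the start; "moment": the same for the moment, N m; "width": finger opening in mm; "grasp_force": force on a finger pad.
Only numpy, scipy, OpenCV 4.12 (cv2) and the standard library are available. Lean on these libraries where they do the work, as an engineer would, in place of code of your own. Each camera call takes 0.05 s, during which the arm holds its last target. There are 200 camera calls.

## Working session

There is one attempt and no reset: what is moved stays moved. The work goes in short steps, Python scripts to look and compute and a tool call to move; the robot and the scene stay as the last step left them, time stands still between calls to the robot, and variables do not carry over. Pictures are saved under pics/ and viewed, at most 10 in all, crops included, and the job is handed in when it is done.

Besides the shell and the picture viewer there is one more tool, called after "Request:" by a JSON object that holds its "fn" and its "kwargs", one argument or row to a line. servo_tool: Moves the arm, as the interface text tells. Its arguments: {"type":"object","properties":{"increments":{"type":"array","items":{"type":"array","items":{"type":"number"}}}},"required":["increments"]}

```bash
mkdir -p pics
cat > h.py <<'E'
import numpy as np, cv2
from workcell import ctrl
def grab(n,save=None):
    d=ctrl.get_image(n)
    if save: cv2.imwrite('pics/'+save,cv2.cvtColor(d['image'],cv2.COLOR_RGB2BGR))
    return d
def world(d,u,v,z=0,E=None):
    E=np.array(d['extrinsics']) if E is None else E
    a=np.array([(u-d['cx'])/d['fx'],(v-d['cy'])/d['fy']]); s=a.copy()
    for _ in range(20): s=a/(1+d['k1']*(s@s))
    r=E[:3,:3]@np.array([s[0],-s[1],-1]); o=E[:3,3]
    return (o+r*(z-o[2])/r[2]).round(1)
def pix(d,p):
    E=np.array(d['extrinsics']); c=E[:3,:3].T@(np.array(p)-E[:3,3])
    s=np.array([c[0],-c[1]])/-c[2]; s=s*(1+d['k1']*(s@s))
    return np.array([s[0]*d['fx']+d['cx'],s[1]*d['fy']+d['cy']])
E
python3 - <<'E'
from h import *
import pickle
d=grab('top','top1.png'); s=grab('scene','scene1.png'); pickle.dump((d,s),open('d.pkl','wb'))
for x in(d,s): print(np.round(x['extrinsics'],3),x['fx'],x['cx'],x['cy'],x['k1'])
b=cv2.imread('pics/top1.png'); cv2.imwrite('pics/top1b.png',cv2.resize(b,(800,600),interpolation=cv2.INTER_CUBIC))
E
```

```text
[[-1.100000e-02  9.910000e-01 -1.310000e-01  3.917530e+02]
 [-1.000000e+00 -1.100000e-02  0.000000e+00  9.694000e+00]
 [-1.000000e-03  1.310000e-01  9.910000e-01  1.238595e+03]
 [ 0.000000e+00  0.000000e+00  0.000000e+00  1.000000e+00]] 487.5095608318543 257.1491025485857 199.39819987401515 0.03699561596925998
[[-7.820000e-01 -3.970000e-01  4.800000e-01  1.217377e+03]
 [ 6.230000e-01 -5.110000e-01  5.920000e-01  8.133100e+02]
 [ 1.000000e-02  7.620000e-01  6.470000e-01  9.220700e+02]
 [ 0.000000e+00  0.000000e+00  0.000000e+00  1.000000e+00]] 490.95059419763413 248.77434961100468 194.38847971264622 -0.19116155461550538
```

View pics/top1b.png

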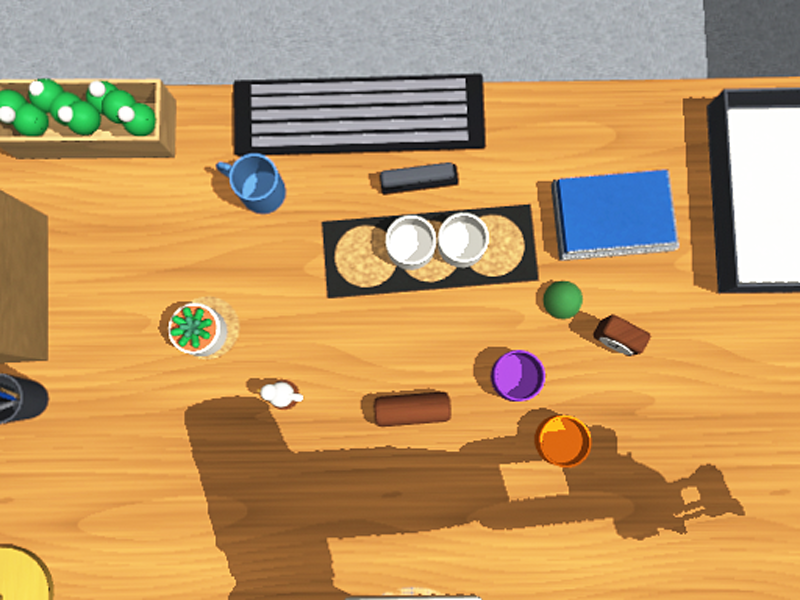

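View pics/scene1.png

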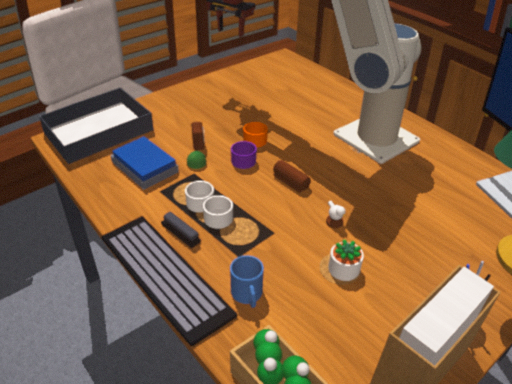

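The top picture shows the runner with corners near (322,222), (530,206), (538,279) and (327,297). The two white empty pots are at (411,240) for left and (463,238) for right. The planted pot is on its home disc at (196,328). The purple pot at (518,376) and the orange pot at (564,441) are look-alikes: they have the wrong colour and aren't on the runner. Next I'll rectify the picture to measure, and check it in an enlarged crop.

```bash
cat >> h.py <<'E'
def ortho(d,z,x0,x1,y0,y1,s=1.0):
    """orthophoto of plane z; row 0 = x1 (far), col 0 = y1 (left); s px/mm"""
    h,w=int((x1-x0)*s),int((y1-y0)*s)
    X=x1-(np.arange(h)+.5)/s; Y=y1-(np.arange(w)+.5)/s
    E=np.array(d['extrinsics']); P=np.stack([*np.meshgrid(X,Y,indexing='ij'),np.full((h,w),z)],-1).astype(float)
    c=(P-E[:3,3])@E[:3,:3]; q=np.stack([c[...,0],-c[...,1]],-1)/-c[...,2:]
    q=q*(1+d['k1']*(q**2).sum(-1,keepdims=True))
    return cv2.remap(cv2.cvtColor(d['image'],cv2.COLOR_RGB2BGR),(q[...,0]*d['fx']+d['cx']).astype(np.float32),(q[...,1]*d['fy']+d['cy']).astype(np.float32),cv2.INTER_CUBIC)
def whitefit(d,z,c,R=60,rr=40):
    """score annulus/disc: find centre of white disc of radius rr at plane z around c"""
    s=2.; o=ortho(d,z,c[0]-R,c[0]+R,c[1]-R,c[1]+R,s).astype(int)
    g=cv2.GaussianBlur((o.min(2)).astype(np.float32),(0,0),1)
    gx,gy=cv2.Sobel(g,cv2.CV_32F,1,0),cv2.Sobel(g,cv2.CV_32F,0,1)
    t=np.linspace(0,2*np.pi,180,endpoint=False); best=[]
    for dx in np.arange(-20,20.5,.5):
        for dy in np.arange(-20,20.5,.5):
            u=(R-dy-rr*np.sin(t))*s; v=(R-dx-rr*np.cos(t))*s
            m=(u>0)&(v>0)&(u<g.shape[1]-1)&(v<g.shape[0]-1)
            ui,vi=u[m].astype(int),v[m].astype(int)
            e=gx[vi,ui]*np.sin(t[m])+gy[vi,ui]*np.cos(t[m])  # inward brightening
            best.append((np.clip(e,-50,150).sum()/180,c[0]+dx,c[1]+dy))
    return max(best)
E
python3 - <<'E'
from h import *
import pickle
d,s=pickle.load(open('d.pkl','rb')); k=1/1.5625
for n,(u,v,z) in dict(tl=(322,222,0),tr=(530,206,0),br=(538,279,0),bl=(327,297,0),EL=(411,240,50),ER=(463,238,50),P=(196,328,56),bird=(280,395,40),glass=(413,408,40),pw=(563,300,30),clock=(622,335,70),purple=(518,375,50),mug=(253,177,85),stap=(419,178,39),book=(616,215,48),home=(205,328,0)).items():
    print(n,world(d,u*k,v*k,z))
for n,c,z in(('EL',world(d,411*k,240*k,50),50),('ER',world(d,463*k,238*k,50),50),('P',world(d,196*k,328*k,56),56)):
    print(n,whitefit(d,z,c))
# runner: dark mask orthophoto
o=ortho(d,0,520,760,-250,210,2); m=(o.max(2)<50).astype(np.uint8)
n,l,st,_=cv2.connectedComponentsWithStats(m)
print(st[1:][st[1:,4]>800])
cv2.imwrite('pics/o0.png',cv2.resize(ortho(d,0,500,760,-250,250,1.6),None,fx=1,fy=1))
E
```

```text
tl [706.7 140.6   0. ]
tr [ 730.1 -206.2    0. ]
br [ 606.5 -215.5    0. ]
bl [580.4 132.1   0. ]
EL [663.1  -6.5  50. ]
ER [665.4 -89.3  50. ]
P [525.2 330.3  56. ]
bird [420.2 201.1  40. ]
glass [397.7  -6.4  40. ]
pw [ 566.8 -248.8   30. ]
clock [ 505.7 -328.4   70. ]
purple [ 446.9 -170.2   50. ]
mug [757.9 239.3  85. ]
stap [768.2 -20.8  39. ]
book [ 700.4 -334.3   48. ]
home [531.3 330.8   0. ]
EL (np.float64(144.76355591961283), np.float64(664.1), np.float64(-5.5))
ER (np.float64(146.30275668844405), np.float64(667.4), np.float64(-89.8))
P (np.float64(134.29946066828194), np.float64(525.7), np.float64(334.3))
[[  138    54   708   304 50332]
 [  454    72   143    37  2227]]
```

View pics/o0.png

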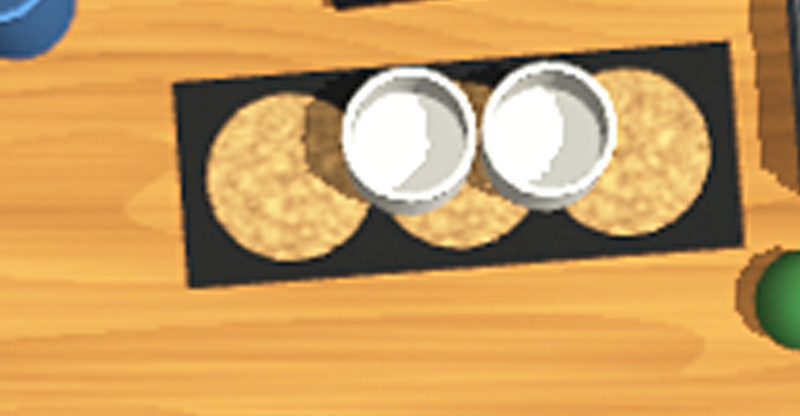

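The enlarged crop shows the white pair: left at (408,140), right at (548,135). The runner's corners are (174,84), (727,41), (743,245) and (189,286). This puts disc_middle at about (657.5,-36.4), disc_left at (649.6,68.3) and disc_right at (665.4,-141.1). I'll refine the discs and the planted pot's position and read the tool orientation.

Run:
```python
from h import *
import pickle
from scipy.spatial.transform import Rotation as R
d,s=pickle.load(open('d.pkl','rb'))
ob=ctrl.get_obs(); print(ob['ee_pos'],ob['orientation'],ob['width'],ob['t']); print(R.from_rotvec(ob['orientation']).as_matrix().round(3))
for n,c in dict(L=(649.6,68.3),M=(657.5,-36.4),R=(665.4,-141.1)).items(): print(n,whitefit(d,0,c,R=65,rr=52))
for n,c in dict(EL=(664,-5.5),ER=(667,-90),P=(525,332)).items(): 
    z=56 if n=='P' else 50
    print(n,[whitefit(d,z,c,rr=r) for r in(39.5,40)], 'scene',whitefit(s,z,c))
o=ortho(d,56,460,600,260,400,4)
for c,col in(((525.7,334.3),(255,0,0)),((525.2,330.3),(0,0,255))): cv2.circle(o,(int((400-c[1])*4),int((600-c[0])*4)),160,col,1)
o2=ortho(s,56,460,600,260,400,2)
cv2.imwrite('pics/p.png',np.hstack([cv2.resize(o,(400,400)),cv2.resize(o2,(400,400))]))
```

```text
[ 173.69078419 -599.8706608   221.97781242] [-3.10911442e+00 -4.40949370e-01  2.40919569e-04] 87.96150595252286 0.1
[[ 0.961  0.278 -0.   ]
 [ 0.278 -0.961  0.001]
 [ 0.    -0.001 -1.   ]]
L (np.float64(63.44638869527288), np.float64(649.1), np.float64(68.3))
M (np.float64(39.75511700814157), np.float64(657.0), np.float64(-36.4))
R (np.float64(64.10306067685467), np.float64(664.9), np.float64(-141.6))
EL [(np.float64(136.1858928940225), np.float64(664.0), np.float64(-5.5)), (np.float64(144.66680225266285), np.float64(664.5), np.float64(-5.5))] scene (np.float64(68.85425545914978), np.float64(663.0), np.float64(-3.0))
ER [(np.float64(135.4024649275082), np.float64(667.5), np.float64(-89.5)), (np.float64(146.21803915840076), np.float64(667.5), np.float64(-89.5))] scene (np.float64(69.06060987296249), np.float64(666.0), np.float64(-88.0))
P [(np.float64(128.1833920778389), np.float64(525.5), np.float64(334.0)), (np.float64(134.99670463088503), np.float64(526.0), np.float64(334.0))] scene (np.float64(60.63991706231373), np.float64(524.5), np.float64(337.5))
```

View pics/p.png

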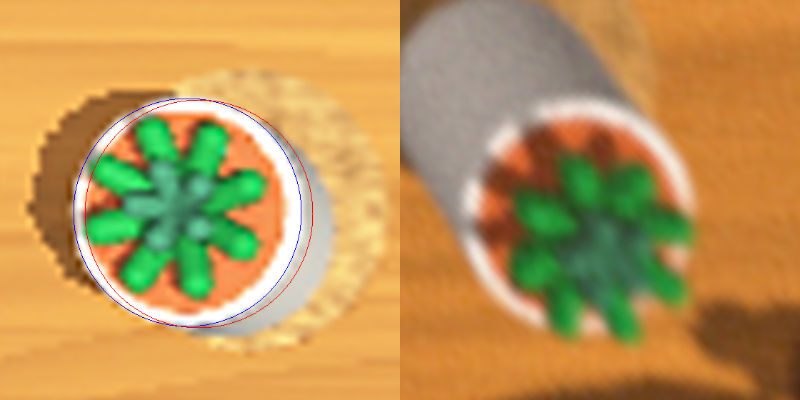

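The crop confirms the planted pot: its white rim fits the blue circle at (525.7,334.2). First I move above the right empty pot with the closing axis across the runner and the fingers partly shut.

Request:
{"fn": "servo_tool", "kwargs": {
  "increments": [
    [4,4,-1,0,0,7,-0.45],
    [8,8,-2,0,0,14,-0.45],
    [12,12,-3,0,0,21,-0.45],
    [15,15.5,-3,0,0,28,-0.45],
    [18,18.5,-4,0,0,35,-0.45],
    [21,21.5,-5,0,0,42,-0.45],
    [24,25,-5,0,0,48,-0.45],
    [27,28,-6,0,0,54,-0.45],
    [30,31,-6,0,0,60,-0.45],
    [33,34,-7,0,0,66,-0.45],
    [36,37,-7,0,0,72,-0.45],
    [39,40,-8,0,0,78.2,-0.45],
    [42,43,-9,0,0,78.2,-0.45],
    [45,46.5,-9.5,0,0,78.2,-0.45],
    [48,50,-10,0,0,78.2,-0.45],
    [49.3,51.1,-10.3,0,0,78.2,-0.45],
    [49.3,51.1,-10.3,0,0,78.2,-0.45],
    [49.3,51.1,-10.3,0,0,78.2,-0.45],
    [49.3,51.1,-10.3,0,0,78.2,-0.45],
    [49.3,51.1,-10.3,0,0,78.2,-0.45]
  ]
}}

```text
t: 1.77
ee_pos: [666.0, -89.2, 118.9]
orientation: [-2.133, -2.305, 0.002]
ft_force: [-0.5, -0.3, -0.6]
width: 23.7
grasp_force: 0.0
```

Request:
{"fn": "servo_tool", "kwargs": {
  "increments": [
    [0,0,-3,0,0,0,-0.45],
    [0,0,-5,0,0,0,-0.45],
    [0,0,-6.5,0,0,0,-0.45],
    [0,0,-7.5,0,0,0,-0.45],
    [0,0,-8.5,0,0,0,-0.45],
    [0,0,-9.5,0,0,0,-0.45],
    [0,0,-10,0,0,0,-0.45],
    [0,0,-10.3,0,0,0,-0.45],
    [0,0,-10.3,0,0,0,-0.45]
  ]
}}

```text
t: 2.52
ee_pos: [666.7, -89.4, 16.3]
orientation: [-2.135, -2.304, 0.0]
ft_force: [0.2, 0.2, -0.3]
width: 24.0
grasp_force: 0.0
```

Request:
{"fn": "servo_tool", "kwargs": {
  "increments": [
    [0,0,0,0,0,0,-0.3],
    [0,0,0,0,0,0,-0.2],
    [0,0,0,0,0,0,-0.1],
    [0,0,0,0,0,0,0],
    [0,0,0,0,0,0,0.1],
    [0,0,0,0,0,0,0.1],
    [0,0,0,0,0,0,0.1],
    [0,0,0,0,0,0,0.1]
  ]
}}

```text
t: 3.18
ee_pos: [667.4, -89.3, 17.0]
orientation: [2.135, 2.303, 0.001]
ft_force: [1.8, 0.2, 0.1]
width: 48.8
grasp_force: 2.1
```

Request:
{"fn": "servo_tool", "kwargs": {
  "increments": [
    [0,0,0,0,0,0,0.2],
    [0,0,0,0,0,0,0.3],
    [0,0,0,0,0,0,0.4],
    [0,0,0,0,0,0,0.4],
    [0,0,0,0,0,0,0.4]
  ]
}}

```text
t: 3.6
ee_pos: [667.4, -89.4, 17.0]
orientation: [2.135, 2.303, 0.001]
ft_force: [2.6, 0.7, 2.8]
width: 50.3
grasp_force: 26.4
```

The pot is gripped from within, and its centre (667.4,-89.4) agrees with the top camera. I'll slide it to the right disc.

Request:
{"fn": "servo_tool", "kwargs": {
  "increments": [
    [0,-0.4,0,0,0,0,0.4],
    [0,-1.2,0,0,0,0,0.4],
    [-0.1,-2,0,0,0,0,0.4],
    [-0.1,-2.8,0,0,0,0,0.4],
    [-0.2,-3.6,0,0,0,0,0.4],
    [-0.2,-4.4,0,0,0,0,0.4],
    [-0.2,-4.9,0,0,0,0,0.4],
    [-0.23,-5.2,0,0,0,0,0.4],
    [-0.23,-5.2,0,0,0,0,0.4],
    [-0.23,-5.2,0,0,0,0,0.4]
  ]
}}

```text
t: 4.43
ee_pos: [664.2, -141.8, 17.0]
orientation: [-2.136, -2.303, 0.001]
ft_force: [0.5, -0.6, 5.5]
width: 50.4
grasp_force: 26.7
```

Request:
{"fn": "servo_tool", "kwargs": {
  "increments": [
    [0,0,0,0,0,0,0.1],
    [0,0,0,0,0,0,-0.1],
    [0,0,0,0,0,0,-0.25],
    [0,0,0,0,0,0,-0.35],
    [0,0,0,0,0,0,-0.45],
    [0,0,0,0,0,0,-0.45],
    [0,0,1,0,0,0,-0.45],
    [0,0,3,0,0,0,-0.45],
    [0,0,5.5,0,0,0,-0.45],
    [0,0,7.5,0,0,0,-0.45],
    [0,0,8.5,0,0,0,-0.45],
    [0,0,8.5,0,0,0,-0.45]
  ]
}}

```text
t: 5.43
ee_pos: [666.3, -141.7, 104.9]
orientation: [2.133, 2.301, 0.004]
ft_force: [0.2, -1.0, 0.4]
width: 23.9
grasp_force: 0.0
```

Request:
{"fn": "servo_tool", "kwargs": {
  "increments": [
    [0,3,0,0,0,0,-0.45],
    [0,7,0,0,0,0,-0.45],
    [0,10.5,0,0,0,0,-0.45],
    [0,12.8,0,0,0,0,-0.45],
    [0,13.6,0,0,0,0,-0.45],
    [0,13.6,0,0,0,0,-0.45],
    [0,13.6,0,0,0,0,-0.45],
    [0,13.6,-2,0,0,0,-0.45],
    [0,13.6,-4,0,0,0,-0.45],
    [0,13.6,-5.5,0,0,0,-0.45],
    [0,13.6,-7,0,0,0,-0.45],
    [0,13.6,-8,0,0,0,-0.45],
    [0,13.6,-8.5,0,0,0,-0.45],
    [0,13.6,-8.5,0,0,0,-0.3],
    [0,13.6,-8.5,0,0,0,-0.1],
    [0,13.6,-8.5,0,0,0,0.1],
    [0,13.6,-8.5,0,0,0,0.3],
    [0,13.6,-8.5,0,0,0,0.4],
    [0,13.6,-8.5,0,0,0,0.4],
    [0,13.6,-8.5,0,0,0,0.4]
  ]
}}

```text
t: 7.1
ee_pos: [665.1, -5.4, 17.5]
orientation: [2.135, 2.303, 0.001]
ft_force: [-0.8, -1.3, 5.5]
width: 49.7
grasp_force: 25.8
```

Request:
{"fn": "servo_tool", "kwargs": {
  "increments": [
    [-0.1,0.4,0,0,0,0,0.4],
    [-0.3,1.2,0,0,0,0,0.4],
    [-0.4,2,0,0,0,0,0.4],
    [-0.6,2.8,0,0,0,0,0.4],
    [-0.8,3.6,0,0,0,0,0.4],
    [-0.9,4.4,0,0,0,0,0.4],
    [-1.1,5.2,0,0,0,0,0.4],
    [-1.2,6,0,0,0,0,0.4],
    [-1.4,6.8,0,0,0,0,0.4],
    [-1.5,7.2,0,0,0,0,0.4],
    [-1.52,7.36,0,0,0,0,0.4],
    [-1.52,7.36,0,0,0,0,0.4],
    [-1.52,7.36,0,0,0,0,0.4]
  ]
}}

```text
t: 8.18
ee_pos: [649.9, 69.1, 17.5]
orientation: [2.134, 2.304, 0.002]
ft_force: [0.1, -0.6, 6.5]
width: 50.6
grasp_force: 31.6
```

Request:
{"fn": "servo_tool", "kwargs": {
  "increments": [
    [0,0,0,0,0,0,0.1],
    [0,0,0,0,0,0,-0.1],
    [0,0,0,0,0,0,-0.25],
    [0,0,0,0,0,0,-0.35],
    [0,0,0,0,0,0,-0.45],
    [0,0,0,0,0,0,-0.45],
    [0,0,1,0,0,0,-0.45],
    [0,0,3,0,0,0,-0.45],
    [0,0,6,0,0,0,-0.4],
    [0,0,9,0,0,0,0],
    [0,0,12,0,0,0,1],
    [0,4,12,0,0,0,1],
    [-2,8,12,0,0,0,1],
    [-4,12,12,0,0,0,1],
    [-6,16,12,0,0,0,1],
    [-9,20,12,0,0,0,1],
    [-11,24,12,0,0,0,1],
    [-12.36,26.7,12,0,0,0,1],
    [-12.36,26.7,12,0,0,0,1],
    [-12.36,26.7,12,0,0,0,1]
  ]
}}

```text
t: 9.85
ee_pos: [524.3, 337.8, 137.3]
orientation: [-2.131, -2.308, -0.001]
ft_force: [-0.6, 0.1, -1.0]
width: 87.7
grasp_force: 0.0
```

Run:
```python
from h import *
from scipy.spatial.transform import Rotation as R
ob=ctrl.get_obs(); w=grab('wrist','w1.png'); d=grab('top'); s=grab('scene')
print(ob['ee_pos'])
for n,c in dict(EL=(649,68.3),ER=(665,-141)).items(): print(n,whitefit(d,50,c),whitefit(s,50,c))
T=np.eye(4);T[:3,:3]=R.from_rotvec(ob['orientation']).as_matrix();T[:3,3]=ob['ee_pos']
w['extrinsics']=T@np.array(w['tool_from_camera']); print(w['extrinsics'].round(2))
print('P wrist',whitefit(w,56,(525.7,335)))
o=ortho(w,56,465,585,275,395,4); 
for x in(525.7-44,525.7+44): cv2.line(o,(0,int((585-x)*4)),(479,int((585-x)*4)),(255,0,0),1)
cv2.circle(o,(int((395-335)*4),int((585-525.7)*4)),160,(0,0,255),1)
cv2.imwrite('pics/w1o.png',o)
```

```text
[524.31539731 337.7655844  137.3267033 ]
EL (np.float64(144.0259675755083), np.float64(649.5), np.float64(67.8)) (np.float64(83.09676554034479), np.float64(648.0), np.float64(70.3))
ER (np.float64(147.72680416872996), np.float64(663.0), np.float64(-142.5)) (np.float64(66.56884600945423), np.float64(662.0), np.float64(-140.0))
[[ 1.0000e+00 -8.0000e-02 -2.0000e-02  5.1833e+02]
 [ 8.0000e-02  9.6000e-01  2.7000e-01  4.1289e+02]
 [ 0.0000e+00 -2.7000e-01  9.6000e-01  2.9980e+02]
 [ 0.0000e+00  0.0000e+00  0.0000e+00  1.0000e+00]]
P wrist (np.float64(138.2427804093052), np.float64(526.2), np.float64(337.0))
```

View pics/w1o.png

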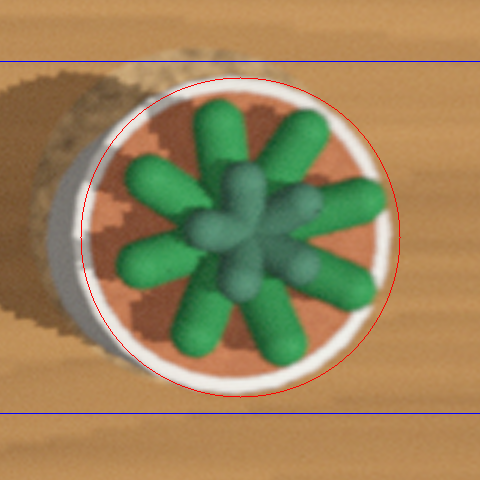

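The right pot reads about 2 mm off and the left about 0.5 mm off, so both are well placed. The rim sits between the finger lines in the wrist picture. I'll lower over the planted pot.

Request:
{"fn": "servo_tool", "kwargs": {
  "increments": [
    [0.1,0,-3,0,0,0,1],
    [0.1,0,-5.5,0,0,0,1],
    [0.1,0,-7,0,0,0,1],
    [0.1,0,-7.5,0,0,0,1],
    [0.1,0,-8,0,0,0,1],
    [0.1,0,-8.3,0,0,0,1]
  ]
}}

```text
t: 10.5
ee_pos: [527.7, 334.4, 53.7]
orientation: [2.137, 2.302, 0.0]
ft_force: [0.1, -0.0, 1.1]
width: 87.6
grasp_force: 0.0
```

Request:
{"fn": "servo_tool", "kwargs": {
  "increments": [
    [0,0,-0.3,0,0,0,1],
    [0,0,-0.6,0,0,0,1],
    [0,0,-1.2,0,0,0,1],
    [0,0,-2,0,0,0,1],
    [0,0,-2.8,0,0,0,1],
    [0,0,-3.4,0,0,0,1],
    [0,0,-3.6,0,0,0,1],
    [0,0,-3.6,0,0,0,1]
  ]
}}

```text
t: 11.17
ee_pos: [526.1, 335.0, 16.7]
orientation: [-2.135, -2.304, 0.002]
ft_force: [1.0, -0.6, 0.0]
width: 88.2
grasp_force: 0.0
```

Request:
{"fn": "servo_tool", "kwargs": {
  "increments": [
    [0,0,0,0,0,0,0.9],
    [0,0,0,0,0,0,0.8],
    [0,0,0,0,0,0,0.7],
    [0,0,0,0,0,0,0.6],
    [0,0,0,0,0,0,0.6],
    [0,0,0,0,0,0,0.6]
  ]
}}

```text
t: 11.67
ee_pos: [526.7, 335.3, 17.8]
orientation: [-2.136, -2.304, -0.0]
ft_force: [-1.7, 0.2, -0.5]
width: 79.9
grasp_force: 30.0
```

Request:
{"fn": "servo_tool", "kwargs": {
  "increments": [
    [0.2,-0.5,0,0,0,0,0.6],
    [0.5,-1.5,0,0,0,0,0.6],
    [0.8,-3.5,0,0,0,0,0.6],
    [1,-5.5,0,0,0,0,0.6],
    [1,-7.5,0,0,0,0,0.6],
    [1,-10,0,0,0,0,0.6],
    [1,-12.5,0,0,0,0,0.6],
    [1,-15,0,0,0,0,0.6],
    [1,-17.5,0,0,0,0,0.6],
    [1,-20,0,0,0,0,0.6],
    [1,-22.5,0,0,0,0,0.6],
    [1,-25,0,0,0,0,0.6],
    [1,-27.5,0,0,0,0,0.6],
    [1,-30,0,0,0,0,0.6],
    [1,-32.5,0,0,0,0,0.6],
    [1,-34.5,0,0,0,0,0.6],
    [1,-36,0,0,0,0,0.6],
    [1,-37,0,0,0,0,0.6],
    [1,-37.8,0,0,0,0,0.6],
    [1,-38,0,0,0,0,0.6]
  ]
}}

```text
t: 13.33
ee_pos: [536.7, -45.9, 17.8]
orientation: [2.137, 2.303, 0.0]
ft_force: [0.2, 2.7, 1.7]
width: 79.8
grasp_force: 30.0
```

Run:
```python
from h import *
print(ctrl.get_obs()['ee_pos'],ctrl.get_obs()['width'])
d=grab('top','top2.png'); s=grab('scene')
for n,c in dict(EL=(649,68.3),ER=(665,-141)).items(): print(n,whitefit(d,50,c),whitefit(s,50,c))
w=grab('wrist')
from scipy.spatial.transform import Rotation as R
ob=ctrl.get_obs();T=np.eye(4);T[:3,:3]=R.from_rotvec(ob['orientation']).as_matrix();T[:3,3]=ob['ee_pos']
w['extrinsics']=T@np.array(w['tool_from_camera']);print('P',whitefit(w,56,(537,-46)),ob['ee_pos'])
o=ortho(d,0,440,780,-220,220,1.6); cv2.imwrite('pics/t2.png',o)
```

```text
[536.69067864 -45.89200832  17.79985041] 79.8124804108518
EL (np.float64(131.3840163381821), np.float64(650.0), np.float64(68.3)) (np.float64(73.20987327168473), np.float64(649.0), np.float64(70.3))
ER (np.float64(132.37354129408027), np.float64(664.0), np.float64(-143.0)) (np.float64(68.27612042068344), np.float64(662.0), np.float64(-140.0))
P (np.float64(91.19285565475833), np.float64(537.0), np.float64(-43.5)) [536.85782097 -44.82728995  17.81413306]
```

View pics/t2.png

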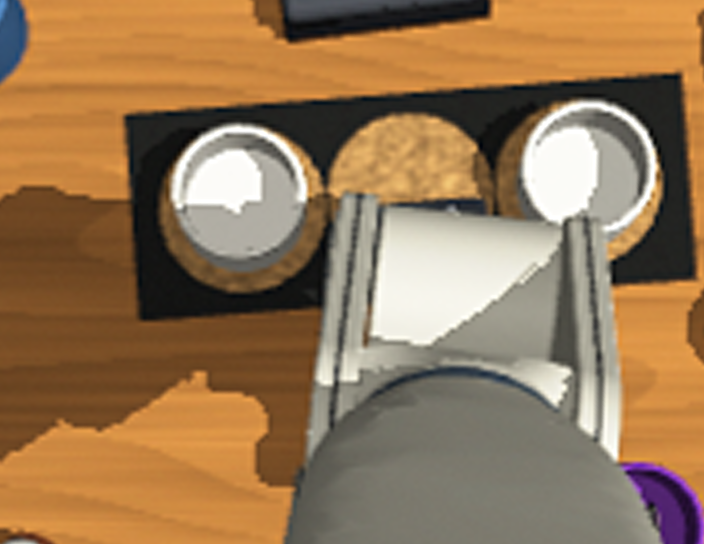

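Both empty pots stand on their outer discs, at (239,192) and (590,168), and the middle disc is free. Now I slide the planted pot in.

Request:
{"fn": "servo_tool", "kwargs": {
  "increments": [
    [0.3,0,0,0,0,0,0.6],
    [1,0.1,0,0,0,0,0.6],
    [2,0.15,0,0,0,0,0.6],
    [3,0.2,0,0,0,0,0.6],
    [4,0.3,0,0,0,0,0.6],
    [5,0.35,0,0,0,0,0.6],
    [6,0.4,0,0,0,0,0.6],
    [7,0.5,0,0,0,0,0.6],
    [8,0.55,0,0,0,0,0.6],
    [9,0.6,0,0,0,0,0.6],
    [10,0.7,0,0,0,0,0.6],
    [11,0.75,0,0,0,0,0.6],
    [11.6,0.8,0,0,0,0,0.6],
    [12,0.83,0,0,0,0,0.6],
    [12.05,0.83,0,0,0,0,0.6],
    [12.05,0.83,0,0,0,0,0.6],
    [12.05,0.83,0,0,0,0,0.6]
  ]
}}

```text
t: 14.9
ee_pos: [657.9, -35.7, 17.9]
orientation: [2.135, 2.304, 0.002]
ft_force: [0.6, 2.4, 3.4]
width: 79.7
grasp_force: 30.0
```

Request:
{"fn": "servo_tool", "kwargs": {
  "increments": [
    [0,0,0,0,0,0,0.8],
    [0,0,0,0,0,0,1],
    [0,0,0,0,0,0,1],
    [0,0,0,0,0,0,1],
    [0,0,0.5,0,0,0,1],
    [0,0,1.5,0,0,0,1],
    [0,0,3.5,0,0,0,1],
    [0,0,6,0,0,0,1],
    [0,0,9,0,0,0,1],
    [0,0,12,0,0,0,1],
    [-4,0,15,0,0,0,1],
    [-8,0,16,0,0,0,1],
    [-12,0,17,0,0,0,1],
    [-16,0,18,0,0,0,1],
    [-20,0,18,0,0,0,1],
    [-24,0,18,0,0,0,1],
    [-27,0,18,0,0,0,1],
    [-27,0,18,0,0,0,1]
  ]
}}

```text
t: 16.4
ee_pos: [380.3, -36.0, 197.5]
orientation: [-2.134, -2.301, 0.004]
ft_force: [0.2, -0.0, 0.3]
width: 87.8
grasp_force: 0.0
```

Run:
```python
from h import *
print(ctrl.get_obs()['ee_pos'])
d=grab('top'); s=grab('scene')
for n,c,z in(('EL',(649,68.3),50),('ER',(665,-141),50),('P',(657,-36.4),56)): print(n,whitefit(d,z,c),whitefit(s,z,c))
o=ortho(d,0,440,780,-220,220,1.6); cv2.imwrite('pics/t3.png',o)
```

```text
[380.250864   -36.00504896 197.45590794]
EL (np.float64(144.8960510078845), np.float64(649.5), np.float64(67.8)) (np.float64(81.62432165487301), np.float64(648.0), np.float64(70.3))
ER (np.float64(148.2230391875958), np.float64(663.5), np.float64(-142.5)) (np.float64(68.55299539981388), np.float64(662.0), np.float64(-140.5))
P (np.float64(145.20264131510703), np.float64(657.5), np.float64(-36.4)) (np.float64(40.37857363370971), np.float64(656.0), np.float64(-33.4))
```

View pics/t3.png

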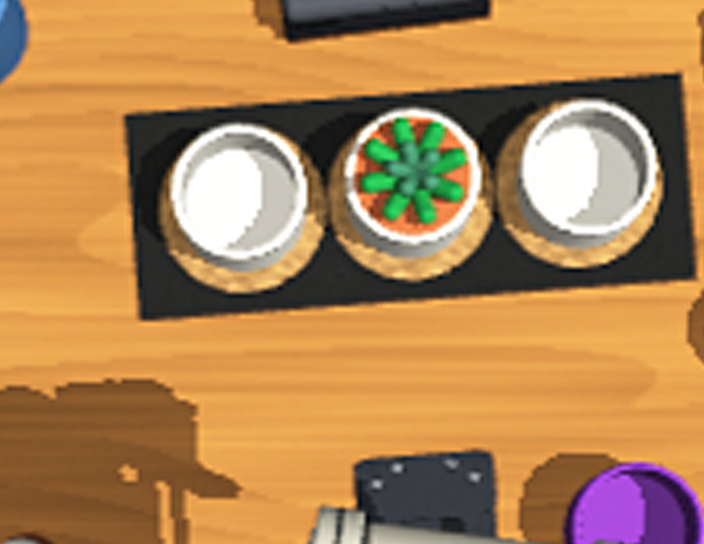

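All three pots stand on their discs, each within about 2 mm of centre by the top camera, with the planted pot at (413,175) in the crop. The arm is clear.

```bash
python3 -c "from workcell import ctrl; print(ctrl.close_job())"
```

```text
the job is handed in; nothing more can be done
None
```

I handed the job in after about 16.5 s of robot time: the planted pot is on the middle disc and the empty pots are on their outer discs, each within about 2 mm of centre by the top camera. I saw no sign of touching a bystander but did not re-measure them, and `close_job()` returned no verdict.

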